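# Hold a glass cell in the beam of the light bench

### The arm

A 6-joint arm with a two-finger parallel gripper is mounted at the origin on the work surface. World frame = base frame: x ahead of the robot, y to its left, z up, the work surface at z = 0. Lengths are in mm, angles in rad, forces in N, time in s.
With the tool pointing down it reaches from about 275 to 750 mm from the base axis. Payload 10.2 kg.
Tool frame: the origin (TCP) lies midway between the tips of the shut fingers; the grasp point (between the pads) lies 19 mm behind it; y points along the fingers, z is the direction in which the jaws open and shut, and the axes are right-handed (so a half turn about y gives the same grasp; the last joint's range is limited). The gripper opens to 85 mm and grips with 20 to 120 N. Pads are 22 mm wide; open, the fingers measure 114 mm over their backs; the gripper's body (76 mm by 85 mm) begins 54 mm behind the grasp point. The pads swing forward as they close: fully open they stand 13 mm farther back than shut.
Start: joints at [-1.48, 0.313, 1.498, -0, 1.331, -0.223], TCP at [162.042, -499.373, 231.294] pointing down, gripper open.
Joint ranges: [-2.94, 2.94], [-0.97, 2.17], [0.19, 2.56], [-1.23, 4.37], [0.02, 3.11], [-2.88, 2.88]. Speed limits (rad/s): [2.39, 2.39, 3.01, 3.14, 3.14, 3.14].

### API

Orientations are given as a unit quaternion [w, x, y, z].
In Python, from rig import ctrl gives the robot as it stands.
- The arm moves only by the shell command python3 -m inch 'ROWS' [OPENING] [FORCE]. ROWS is JSON, one flat list of numbers, 6 for each row, row after row: the shift along the tool's x, y, z in cm, then the turn, a rotation vector about the tool's x, y, z in rad. A call has 1 to 8 rows; each row is the pose to reach, as a shift and turn from the pose commanded when the call began, along the tool's axes at that moment; what a row does not reach only later rows make up. A row lasts 1/12 s, in which the tool goes at most 41.7 mm and 7.16 degrees, less where a joint would pass 70% of its speed; a pose out of reach is approached as far as the arm can. A call with a gripper value outside its range is refused whole. OPENING is the gripper command: -1 is fully open, 1 is shut, values between are in proportion, set as the call begins (- or left out, the last holds). The fingers move at their own pace and stop on an object; FORCE is the grip in N (left out, the last holds). Time passes only in rows, so rows that repeat a pose let the fingers close. It gives the time, the measured TCP pose, the force and the opening at its end, in the units of the state.
- ctrl.sense(): the state, without advancing time (a new reading comes with each control period).
- ctrl.capture(name): name is "scene" or "top" or "wrist"; returns the picture (400x640x3 uint8, red, green, blue); there is no depth.
- ctrl.get_calibration(name): a dict with "fx", "fy", "cx", "cy" (pixels), "world_to_cam" (4x4, takes a point from world to camera coordinates). Camera axes: x right, y down, z forward; pixel columns grow to the right and rows downward; lengths in mm; the calibration is good to about 2 mm. A picture is of the moment at which its call begins: read the wrist's pose just before it. get_calibration takes no time and is no camera call; for the wrist camera it gives the pose at the moment of the call.
- ctrl.finish_job(): hands the job in, once; it reports no verdict.
Trained networks look in the newest picture that a camera, given by its name, has taken for a name from the list of things; names that differ only in an ending like _2 or _b are one class to them, and where a whole thing is asked for, a point or a joint stands for the part that bears it (a point fixed in the world has none). Each returns a list of dicts, best first, with "score" (0 to 1); they miss things now and then, are a little off and sometimes report something else, mostly with a low value. They report only what shows in the picture. A call takes as long as a camera call. They do not tell look-alikes from the thing itself.
- ctrl.search_frame(thing, camera): "uv" ([column, row] in pixels, amid what is visible of it).
The state is a dict: "time_s": time; "joints": joint angles; "dq": joint speeds; "tau": joint torques, N m; "eef_pos": TCP position; "ee_rot": TCP orientation; "force": force on the tool from outside, world axes, zero at the start; "wrist_torque": the same for the moment, N m; "grip_width": opening from 0.0 (shut) to 1.0 (fully open).
Only numpy, scipy, OpenCV 4.12 (cv2) and the standard library are available. Lean on these libraries where they do the work, as an engineer would, in place of code of your own. Each camera call takes 0.05 s, during which the arm holds its last target.

### The job

Take a reading at the light bench: move the plate with the round hole from the wooden block to the eyelet in front of the lamp, stem through the eyelet, collar fully home, plate square to the beam, and let go. Then lift the flat-lidded glass cell from the rack, fingers on its two frosted long sides only, never on the clear windows, and hold it still and upright, centred on the beam midway between plate and detector, a clear window facing the lamp, touching nothing else. Finish while still holding it there; leave everything else where it is.

Things in the scene. Friction and masses are not known exactly. Their poses are not given: they have to be found in the camera images.
- stop_center (a point): Centre of the round-hole plate: black metal, 44 mm wide (x), 12 thick (y), 58 high (z), one 12 mm round hole, plain top edge. Collar (30 mm across, 6 thick) has its underside 45 mm below this point; under it a 9 mm round stem 30 mm long, last 3 mm tapered (stem end 75 mm below this point). 70 g. Starts upright, stem in one of the block's two holes, resting on its collar
- stop_seat (a point): centre of the underside of the round-hole plate's collar (axes as the plate's); it lies on the eyelet's top face when the plate is fully home
- eyelet (a point): Mouth of the eyelet, in a level face 70 mm above the table: a round 11 mm hole, countersunk to 18 mm over its top 6 mm, straight down through a 38 x 40 mm, 20 mm thick aluminium lug of the fixed light bench (next bench part below is 35 mm above the table). It is straight below the beam. y runs along the beam, towards the lamp, whose lens end is 53 mm from the hole's axis
- beam_mid (a point): Point on the beam's axis, 115 mm above the table, midway between seated plate and detector face (72 mm to each; 78 mm to the eyelet's axis). y along the beam towards the lamp, x level across it, z up. Below it only the bench's rail, top 26 mm above the table. Lamp house (48 mm across) and detector head (50 mm square) reach 140 mm above the table
- cell_center (a point): Centre of the flat-lidded glass cell: 24 mm wide (x), 44 long (y, the light path), 54 high with its 4 mm flat lid. The 24 mm wide end faces (+y, -y) are clear windows; the 44 mm long sides (+x, -x) are frosted, whitish, and are the 24 mm grip. 60 g. Starts upright in one of the rack's wells, underside 16 mm above the table, upper 42 mm standing out of the rack
- cell_b_center (a point): another glass cell of the same size as the flat-lidded one but with a round stopper, 22 mm across and 16 mm high, standing on its lid; not wanted. Point 27 mm above its underside
- cell_c_center (a point): a second glass cell with a round stopper, just like the other; not wanted. Point 27 mm above its underside
- slit_center (a point): the slit plate: a plate on a stem just like the round-hole plate, but with an upright slit 5 mm wide and 34 mm high in place of the round hole and a bright adjusting screw, 17 mm across and 21 mm high, standing on its top edge; not wanted. Point at the centre of the plate
- rack: fixed dark grey rack 54 mm (x) by 186 (y), 28 high, three wells in a row along y, 60 mm apart, 12 mm deep, each holding a glass cell with 1 mm play all round, cells end to end with light paths along the row; origin under its centre
- block: fixed wooden block 56 mm (x) by 124 (y), 40 high, two 11 mm holes in its top, 60 mm apart along y, 34 mm deep, each holding the stem of a plate; the plates face one another along y; origin under its centre
- ink_tin: a closed round metal ink tin, 87 mm across and 68 mm high; origin under its centre; a bystander
- wash_bottle: a white plastic bottle with a red cap, 64 mm across and 170 mm high; origin under its centre; a bystander
- brayer: a hand ink roller lying flat: rubber roller 110 mm long and 36 mm thick on a wire yoke with a wooden handle, 160 mm long over all; origin on the table near its middle; a bystander
- ink_knife: a flat ink knife (spatula) lying on the table; a bystander
- loupe: a small black folding magnifier standing open, 40 x 40 x 38 mm; origin under its centre; a bystander
Not all that is in view belongs to the job. What is shaped like the part that bears stop_center but green is not meant.

How it is judged (in metres and radians):
On the way, in this order (a step that is already met when the one before it is completed fails the run):
1. the round-hole plate is fully home in the eyelet, square to the beam, and let go (distance between stop_seat and eyelet below 0.005 m and angle between stop_center's own z axis and vertical below 0.1 rad and angle between the y axis of stop_center and the y axis of beam_mid, either way round below 0.22 rad and contact force between the fingers and stop below 0.05 N), for 0.3 s.
2. the flat-lidded cell is held in the beam between plate and detector (x of cell_center in the frame of beam_mid between -0.005 and 0.005 m and z of cell_center in the frame of beam_mid between -0.012 and 0.012 m and y of cell_center in the frame of beam_mid between -0.022 and 0.022 m and angle between the y axis of cell_center and the y axis of beam_mid, either way round below 0.16 rad and angle between cell_center's own z axis and vertical below 0.12 rad and contact force between the fingers and cell above 1 N and linear speed of cell below 0.02 m/s and contact force between cell and bench below 0.05 N and contact force between cell and stop below 0.05 N), for 0.3 s.
At the end, for the whole second after the job is handed in: Fingers hold the flat-lidded cell still (over 1 N), upright to 0.12 rad, along the beam to 0.16 rad, centre within 5 mm of beam sideways, 12 mm in height, 22 mm of mid-gap, touching no bench or plate; round-hole plate released, within 5 mm of home, upright to 0.10 rad, square to 0.22 rad (all of step 1 and all of step 2); the arm keeps its last pose, push and grip.
It fails at once if a clear window of the flat-lidded cell is touched by the fingers (contact force between the fingers and cell_c0 above 0.2 N or contact force between the fingers and cell_c1 above 0.2 N).
It fails at once if the flat-lidded cell is tipped far over (more than 0.45 rad) (angle between cell_center's own z axis and vertical above 0.45 rad).
It fails at once if a stoppered cell or the slit plate is moved more than 20 mm (distance of any of cell_b_center, cell_c_center, slit_center from where it was at the start of the episode above 0.02 m).
It fails at once if a bystander is moved more than 30 mm (distance of any of ink_tin, wash_bottle, brayer, ink_knife, loupe from where it was at the start of the episode above 0.03 m).
It also fails if it takes over 64 s, if anything falls off the work surface, if the arm or the gripper's body presses on something with over 40 N, if the wrist force passes 120 N, or if a joint passes its speed limit or range.

## Working session

There is one attempt and no reset: what is moved stays moved. The work goes in short steps, Python scripts to look and compute and a shell command to move; the robot and the scene stay as the last step left them, time stands still between calls to the robot, and variables do not carry over. Pictures are saved under pics/ and viewed, and the job is handed in when it is done.

```bash
ls; mkdir -p pics
python3 - <<'E'
from rig import ctrl
import cv2
print(ctrl.sense())
for n in ["scene","top","wrist"]:
    im=ctrl.capture(n); cv2.imwrite(f"pics/{n}0.png",im[:,:,::-1])
    c=ctrl.get_calibration(n); print(n,c)
E
```

```text
pics
{'time_s': 0.0, 'joints': array([-1.48037923e+00,  3.13422260e-01,  1.49843609e+00,  2.51383048e-05,
        1.33100319e+00, -2.23391306e-01]), 'dq': array([-0.00017017, -0.00061528,  0.00197168,  0.00152795,  0.00101065,
        0.00014709]), 'tau': array([ 1.41973462e-03, -4.12272263e+01, -2.59734374e+01, -1.03356717e-04,
        4.25519320e-03,  2.18953414e-05]), 'eef_pos': array([ 162.03379639, -499.09965696,  230.74964508]), 'ee_rot': array([ 0.11052965, -0.11045282,  0.69886776, -0.69797365]), 'force': array([ 0.4978782 , -0.00626954, -0.48153476]), 'wrist_torque': array([-0.00272458, -0.01608679,  0.03673523]), 'grip_width': 1.0037153510217693}
scene {'fx': 409.76700705979107, 'fy': 409.76700705979107, 'cx': 316.0227517390408, 'cy': 193.35508712983852, 'world_to_cam': array([[-6.14454004e-01,  7.88952638e-01,  1.08150182e-04,
         3.08553855e+02],
       [ 4.72768235e-01,  3.68312238e-01, -8.00522512e-01,
        -1.41560803e+02],
       [-6.31614181e-01, -4.91833133e-01, -5.99302675e-01,
         1.55439288e+03],
       [ 0.00000000e+00,  0.00000000e+00,  0.00000000e
[... 264 characters left out ...]
, -2.83507790e-02, -1.47874060e-01,
         5.14129060e+02],
       [ 1.48357837e-01, -1.57845212e-02, -9.88807767e-01,
         1.22151372e+03],
       [ 0.00000000e+00,  0.00000000e+00,  0.00000000e+00,
         1.00000000e+00]])}
wrist {'fx': 328.67545640570756, 'fy': 328.67545640570756, 'cx': 317.4863790312025, 'cy': 198.4711106712037, 'world_to_cam': array([[ 3.09750575e-01, -9.50817780e-01, -3.60191917e-04,
        -5.25191406e+02],
       [-9.07618625e-01, -2.95790311e-01,  2.97886764e-01,
        -3.93426584e+01],
       [-2.83342573e-01, -9.19436794e-02, -9.54601145e-01,
         3.80168092e+02],
       [ 0.00000000e+00,  0.00000000e+00,  0.00000000e+00,
         1.00000000e+00]])}
```

View pics/scene0.png

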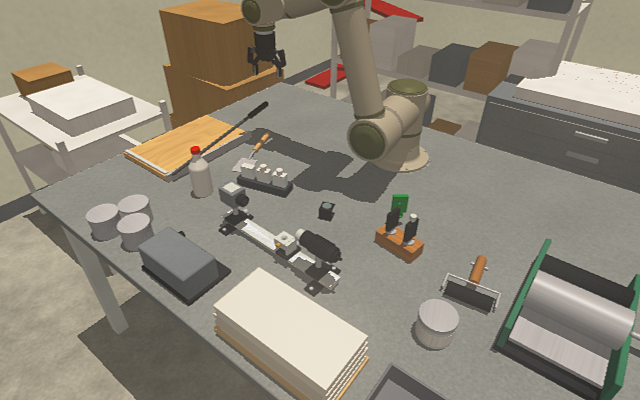

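View pics/top0.png

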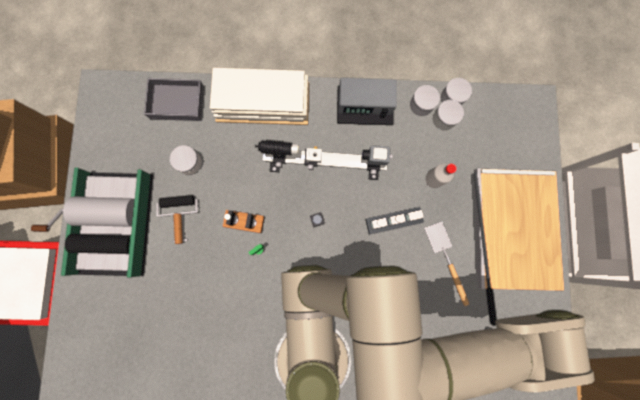

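View pics/wrist0.png

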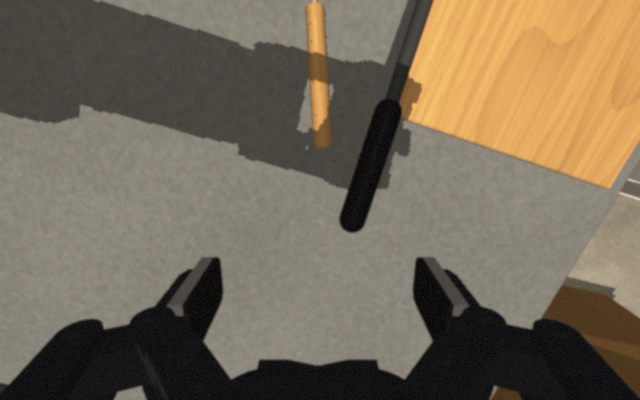

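Top view: lamp at (275,147), eyelet lug (314,157), detector (377,157), rack (396,220), block (243,221), green look-alike (258,249). Next I'll run the networks and enlarge the views.

Run:
```python
from rig import ctrl
import cv2
for n in ["scene","top"]:
    im=ctrl.capture(n)[:,:,::-1]
    for t in ["stop_center","slit_center","cell_center","cell_b_center","eyelet","beam_mid","rack","block"]:
        r=ctrl.search_frame(t,n)
        print(n,t,[([round(float(x),1) for x in d["uv"]],round(d["score"],2)) for d in r[:5]])
    if n=="top":
        a=cv2.resize(im[130:260,200:340],None,fx=5.7,fy=4.5,interpolation=cv2.INTER_CUBIC) if 0 else cv2.resize(im[190:260,210:330],None,fx=6,fy=6,interpolation=cv2.INTER_CUBIC)
        b=cv2.resize(im[130:245,250:435],None,fx=4,fy=4,interpolation=cv2.INTER_CUBIC)
    else:
        a=cv2.resize(im[185:265,360:440],None,fx=7,fy=7,interpolation=cv2.INTER_CUBIC)
        b=cv2.resize(im[140:300,200:360],None,fx=3.7,fy=3.7,interpolation=cv2.INTER_CUBIC)
    cv2.imwrite(f"pics/{n}_a.png",a); cv2.imwrite(f"pics/{n}_b.png",b)
print(ctrl.sense()["time_s"])
```

```text
scene stop_center [([403.9, 206.2], 0.55), ([394.9, 220.8], 0.52)]
scene slit_center [([412.1, 229.6], 0.57)]
scene cell_center [([247.8, 173.0], 0.58), ([280.0, 177.8], 0.28), ([435.5, 320.4], 0.17)]
scene cell_b_center [([264.8, 171.5], 0.59), ([477.4, 294.3], 0.29)]
scene eyelet [([293.3, 241.8], 0.74)]
scene beam_mid [([293.6, 241.6], 0.91), ([269.3, 187.1], 0.66)]
scene rack [([268.3, 185.2], 0.74)]
scene block [([399.2, 242.0], 0.94), ([266.1, 186.8], 0.34), ([199.9, 173.3], 0.18)]
top stop_center [([256.8, 247.4], 0.56), ([441.4, 245.4], 0.17)]
top slit_center [([230.1, 217.1], 0.63)]
top cell_center [([392.6, 225.9], 0.64), ([440.0, 174.5], 0.61), ([412.4, 214.3], 0.45)]
top cell_b_center [([396.8, 218.2], 0.51)]
top eyelet [([317.1, 153.0], 0.77)]
top beam_mid [([316.6, 158.2], 0.91)]
top rack [([392.2, 223.9], 0.68), ([442.7, 245.0], 0.2)]
top block [([243.5, 223.5], 0.82)]
1.05
```

View pics/scene_a.png

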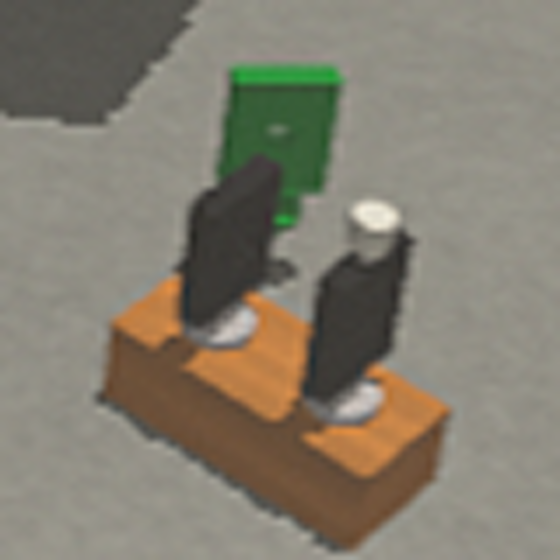

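View pics/scene_b.png

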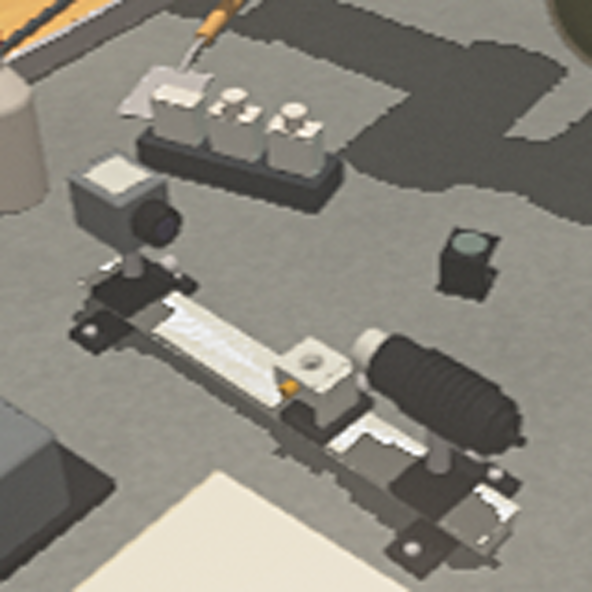

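View pics/top_a.png

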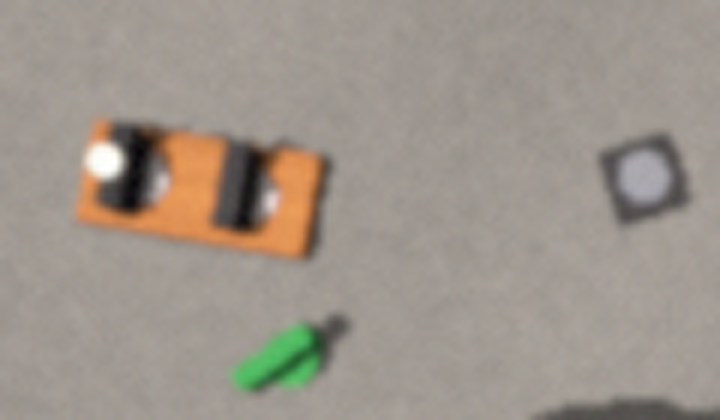

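View pics/top_b.png

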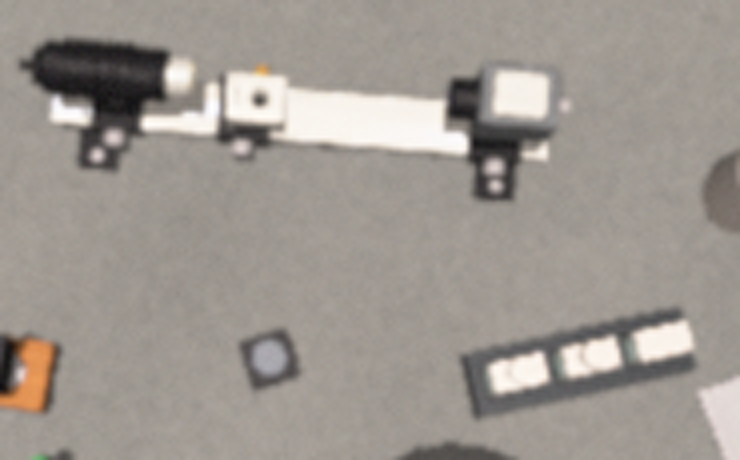

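The stem plates are at top-view (235,218), which has the bright screw and is therefore the slit plate, and (250,221), plain-topped. A green look-alike stands at (258,249). The plain-topped black plate in the block is the one meant. The cells are at top-view (379,222) and (398,219), both stoppered, and (415,215), flat lid, so I want (415,215). Rough positions next.

```bash
cat > h.py <<'E'
import numpy as np, cv2
from rig import ctrl
from scipy.spatial.transform import Rotation as R
def cam(n):
    c=ctrl.get_calibration(n); return c
def ray(c,uv):
    W=c["world_to_cam"]; d=W[:3,:3].T@np.array([(uv[0]-c["cx"])/c["fx"],(uv[1]-c["cy"])/c["fy"],1]); return -W[:3,:3].T@W[:3,3],d
def atz(c,uv,z):
    o,d=ray(c,uv); return (o+d*(z-o[2])/d[2]).round(1)
def proj(c,p):
    q=c["world_to_cam"][:3,:3]@np.asarray(p,float)+c["world_to_cam"][:3,3]; return np.array([c["fx"]*q[0]/q[2]+c["cx"],c["fy"]*q[1]/q[2]+c["cy"]])
def rot():
    q=ctrl.sense()["ee_rot"]; return R.from_quat([q[1],q[2],q[3],q[0]])
def down(ang):
    # tool y down, tool z (jaw) at angle ang from world x
    y=np.array([0,0,-1.]); z=np.array([np.cos(ang),np.sin(ang),0]); x=np.cross(y,z)
    return R.from_matrix(np.c_[x,y,z])
def go(p,ang=None):
    s=ctrl.sense(); r=rot(); d=r.inv().apply(np.array(p)-s["eef_pos"])/10
    print("from",s["eef_pos"].round(1),"shift cm",d.round(2),end=" ")
    if ang is not None:
        best=min((down(ang),down(ang+np.pi)),key=lambda t:(r.inv()*t).magnitude())
        print("rotvec",(r.inv()*best).as_rotvec().round(3),end=" ")
    print()
def snap(n,f,crop=None,k=1):
    c=ctrl.get_calibration(n); im=ctrl.capture(n)[:,:,::-1]
    np.save(f"pics/{f}_raw.npy",im); import pickle; pickle.dump(c,open(f"pics/{f}.pkl","wb"))
    if crop: im=im[crop[1]:crop[3],crop[0]:crop[2]]
    if k!=1: im=cv2.resize(im,None,fx=k,fy=k,interpolation=cv2.INTER_CUBIC)
    cv2.imwrite(f"pics/{f}.png",im); return c
E
python3 - <<'E'
from h import *
c=cam("top")
print("eyelet",atz(c,(315,155),70)); print("plate top",atz(c,(249,220),114)); print("lamp lens top",atz(c,(295,149),140),"det",atz(c,(379,153),140))
print("cell",atz(c,(415.5,215.5),70),"cellb",atz(c,(379,222.5),70)); print("green",atz(c,(260,250),20), "loupe",atz(c,(317,219),38))
print("block corners",[atz(c,(210+u/6,190+v/6),40) for u,v in((98,122),(323,153),(305,258),(80,215))])
s=cam("scene");print("eyelet proj scene",proj(s,atz(c,(315,155),70)))
print(rot().as_matrix().round(3))
E
```

```text
eyelet [654.3   9.2  70. ]
plate top [431.7 205.4 114. ]
lamp lens top [652.6  71.3 140. ] det [ 648.  -188.6  140. ]
cell [ 464.7 -318.6   70. ] cellb [ 439.  -201.2   70. ]
green [342.7 180.2  20. ] loupe [447.8  -3.3  38. ]
block corners [array([467.8, 293.2,  40. ]), array([454.3, 170.4,  40. ]), array([397.1, 177.4,  40. ]), array([417. , 299.7,  40. ])]
eyelet proj scene [283.74849165 236.4498464 ]
[[-0.951  0.     0.309]
 [-0.309 -0.    -0.951]
 [-0.    -1.     0.   ]]
```

Run:
```python
from h import *
go([440,-280,250],0.217)
```

```text
from [ 162.  -499.4  231.3] shift cm [-33.21  -1.87 -12.29] rotvec [-0.    -1.474  0.   ]
```

```bash
python3 -m inch '[-4,-0.2,-1.5,0,-0.12,0,-8,-0.5,-3,0,-0.24,0,-12,-0.7,-4.5,0,-0.36,0,-16,-1,-6,0,-0.48,0,-20,-1.2,-7.5,0,-0.6,0,-24,-1.4,-9,0,-0.72,0,-28,-1.6,-10.5,0,-0.84,0,-31,-1.8,-11.5,0,-0.96,0]' -1 30; python3 -c "
from h import *
go([440,-280,250],0.217)"
```

```text
time_s: 1.72
eef_pos: [422.8, -292.4, 249.6]
ee_rot: [-0.422, 0.422, -0.567, 0.567]
force: [0.2, 0.0, 0.7]
grip_width: 0.993
from [ 422.8 -292.4  249.6] shift cm [-1.68 -0.04  1.29] rotvec [-0.    -0.508  0.   ]
```

```bash
python3 -m inch '[-0.4,0,0.3,0,-0.12,0,-0.8,0,0.6,0,-0.24,0,-1.2,0,0.9,0,-0.36,0,-1.7,0,1.3,0,-0.508,0,-1.7,0,1.3,0,-0.508,0,-1.7,0,1.3,0,-0.508,0]'; python3 -c "
from h import *
c=snap('wrist','w1');print(ctrl.sense()['joints'].round(2))
for t in ['cell_center','cell_b_center','rack']: print(t,ctrl.search_frame(t,'wrist')[:3])"
```

```text
time_s: 2.22
eef_pos: [438.8, -281.8, 249.2]
ee_rot: [-0.55, 0.55, -0.445, 0.445]
force: [-0.6, 0.3, 0.6]
grip_width: 0.999
[-0.8   0.29  1.48 -0.    1.37 -1.  ]
cell_center [{'uv': [337.1, 207.5], 'score': 0.95}]
cell_b_center [{'uv': [338.1, 154.2], 'score': 0.78}, {'uv': [249.2, 261.7], 'score': 0.48}]
rack [{'uv': [321.7, 132.5], 'score': 0.68}]
```

View pics/w1.png

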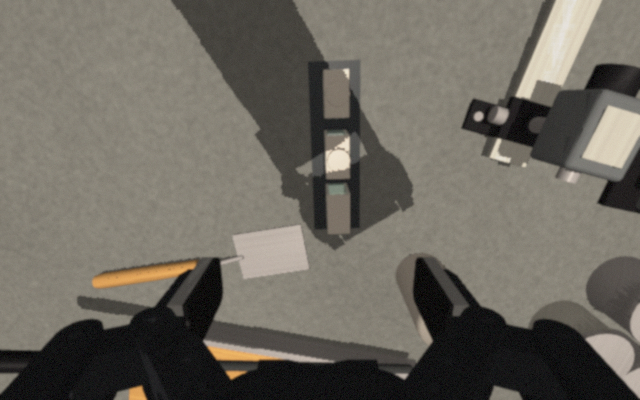

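Wrist view: the three cells are in a column at (337,93), (338,155) and (338,212). The lowest (−y end) is the flat-lidded one. Enlarging to confirm.

```bash
python3 -c "
import numpy as np,cv2
im=np.load('pics/w1_raw.npy')[55:245,295:380]
cv2.imwrite('pics/w1c.png',np.clip(cv2.resize(cv2.convertScaleAbs(im,alpha=1.8),None,fx=3,fy=3,interpolation=cv2.INTER_CUBIC),0,255))"
```

```text
(no output)
```

View pics/w1c.png

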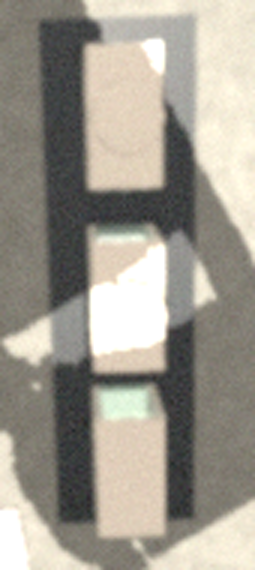

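Run:
```python
from h import *
import pickle
c=pickle.load(open('pics/w1.pkl','rb'))
P=[atz(c,(295+x/3,55+y/3),70) for x,y in((95,418),(162,418),(166,536),(96,537))]
print(P,np.mean(P,0))
Rk=[atz(c,(295+x/3,55+y/3),28) for x,y in((41,20),(195,15),(191,520),(60,520))]
print("rack",Rk, np.mean(Rk,0))
d=Rk[0]-Rk[3];print(np.arctan2(d[1],d[0])-np.pi/2); d=Rk[1]-Rk[2];print(np.arctan2(d[1],d[0])-np.pi/2)
go([640,-70,240],0.0)
```

```text
[array([ 452.5, -300. ,   70. ]), array([ 474.9, -295.2,   70. ]), array([ 486.7, -337.3,   70. ]), array([ 462.5, -342.9,   70. ])] [ 469.15 -318.85   70.  ]
rack [array([ 407.3, -176.8,   28. ]), array([ 458.5, -164.2,   28. ]), array([ 503. , -345.4,   28. ]), array([ 451.9, -356.3,   28. ])] [ 455.175 -260.675   28.   ]
0.24353623034806948
0.24081906148354282
from [ 438.6 -282.1  249.3] shift cm [-16.58   0.93  24.1 ] rotvec [-0.     0.208  0.   ]
```

```bash
python3 -m inch '[-4,0,4,0,0.1,0,-7,0,8,0,0.2,0,-10,0,12,0,0.208,0,-13,0,16,0,0.208,0,-15,0,20,0,0.208,0,-16.6,0,24,0,0.208,0,-16.6,0,24,0,0.208,0,-16.6,0,24,0,0.208,0]'; python3 -c "
from h import *
c=snap('wrist','w2');print(ctrl.sense()['joints'].round(2))
for t in ['eyelet','beam_mid']: print(t,ctrl.search_frame(t,'wrist')[:3])"
```

```text
time_s: 3.08
eef_pos: [641.8, -64.9, 247.6]
ee_rot: [0.502, -0.501, 0.499, -0.498]
force: [-1.2, 0.6, -0.6]
grip_width: 1.003
[-0.29  0.58  1.06  0.    1.5  -0.29]
eyelet []
beam_mid [{'uv': [328.6, 188.8], 'score': 0.96}]
```

View pics/w2.png

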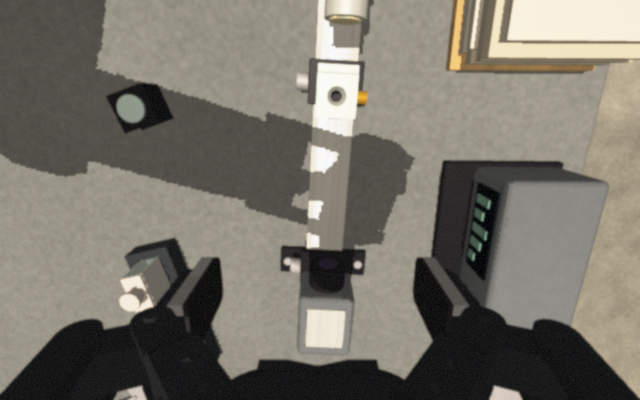

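Eyelet hole at (336,95), lamp lens edge near (347,12), detector nose (327,268), head (325,325). Enlarging to get subpixel positions.

```bash
python3 -c "
import numpy as np,cv2
im=np.load('pics/w2_raw.npy')
a=cv2.resize(im[45:135,290:380],None,fx=6,fy=6,interpolation=cv2.INTER_CUBIC)
cv2.imwrite('pics/w2a.png',a)
b=cv2.resize(im[230:360,280:380],None,fx=4.4,fy=4.4,interpolation=cv2.INTER_CUBIC)
cv2.imwrite('pics/w2b.png',b)"
```

```text
(no output)
```

View pics/w2a.png

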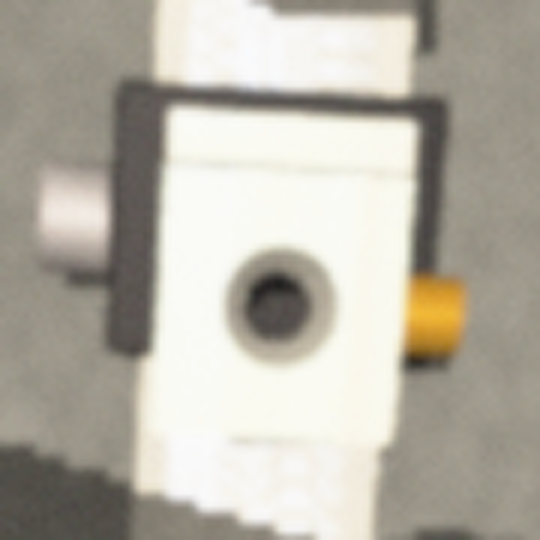

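View pics/w2b.png

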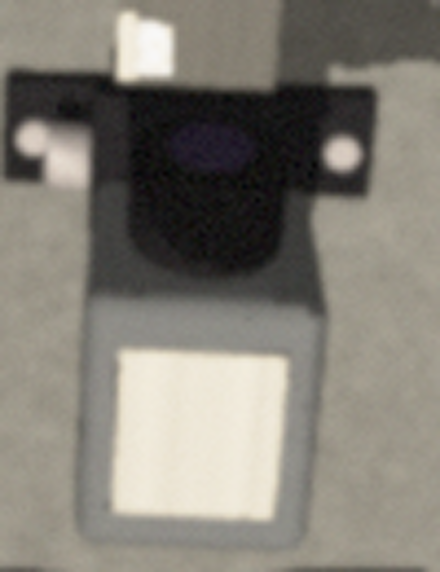

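Run:
```python
from h import *
import pickle
c=pickle.load(open('pics/w2.pkl','rb'))
A=lambda x,y,z:atz(c,(290+x/6,45+y/6),z)
B=lambda x,y,z:atz(c,(280+x/4.4,230+y/4.4),z)
W=c["world_to_cam"];print("cam",-W[:3,:3].T@W[:3,3])
E=A(281,306,70);print("eye",E)
L=[A(*p,70) for p in((165,162),(417,175),(392,447),(151,435))];print(L,np.mean(L,0))
D=[B(*p,140) for p in((88,295),(322,310),(303,545),(78,540))];print(D,np.mean(D,0))
T=[B(*p,140) for p in((117,350),(287,355),(273,520),(110,513))];print(T,np.mean(T,0))
nose=B(212,145,115);print("noselens",nose)
lens=atz(c,(347,17),115);print(lens)
t=cam("top");print("eye top cam",proj(t,E), "scene",proj(cam("scene"),E))
for m in (np.mean(D,0),np.mean(T,0)):
    d=E-m;print(np.arctan2(d[1],d[0])-np.pi/2)
for S in (L,D,T):
    for i,j in((0,3),(1,2)):
        d=S[i]-S[j];print(np.arctan2(d[1],d[0])-np.pi/2,end=" ")
    for i,j in((1,0),(2,3)):
        d=S[i]-S[j];print(np.arctan2(d[1],d[0]),end=" ")
```

```text
cam [641.73658481  10.73022014 391.27519598]
eye [659.6  11.2  70. ]
[array([641.4,  32. ,  70. ]), array([679.8,  30.4,  70. ]), array([677.7, -10. ,  70. ]), array([639.4,  -8.5,  70. ])] [659.575  10.975  70.   ]
[array([ 627.3, -158.6,  140. ]), array([ 674.4, -161.7,  140. ]), array([ 672.6, -219.8,  140. ]), array([ 624.7, -218.8,  140. ])] [ 649.75  -189.725  140.   ]
[array([ 633.1, -171.4,  140. ]), array([ 667.7, -172.4,  140. ]), array([ 666. , -213.3,  140. ]), array([ 631.5, -211.8,  140. ])] [ 649.575 -192.225  140.   ]
noselens [ 652.6 -138.3  115. ]
[663.3  67.8 115. ]
eye top cam [314.43322355 153.41543544] scene [282.98939076 237.83956529]
-0.048984051695743824
-0.04924122480880011
-0.049342632252969976 -0.05193345796059612 -0.041642579098588484 -0.039144485022738894 -0.04316254476514958 -0.030971160680149712 -0.06572261719040907 -0.020873794516669663 -0.03958327393709715 -0.041540880736283814 -0.02889369083007771 -0.04345089539153084
```

Run:
```python
from h import *
go([432,195,240],-0.11)
```

```text
from [638.5 -69.5 248.9] shift cm [-26.5    0.9  -20.59] rotvec [0.001 0.112 0.   ]
```

```bash
python3 -m inch '[-3.3,0.1,-2.6,0,0.05,0,-6.6,0.2,-5.2,0,0.112,0,-10,0.4,-7.8,0,0.112,0,-13.3,0.5,-10.4,0,0.112,0,-16.6,0.6,-13,0,0.112,0,-20,0.8,-15.6,0,0.112,0,-23.3,0.9,-18.2,0,0.112,0,-26.5,0.9,-20.6,0,0.112,0]';python3 -m inch '[0,0,0,0,0,0,0,0,0,0,0,0,0,0,0,0,0,0]'; python3 -c "
from h import *
c=snap('wrist','w3');print(ctrl.sense()['joints'].round(2))
for t in ['stop_center','slit_center']: print(t,ctrl.search_frame(t,'wrist')[:3])"
```

```text
time_s: 3.9
eef_pos: [431.4, 192.9, 240.6]
ee_rot: [-0.471, 0.471, -0.527, 0.527]
force: [0.3, 1.2, -0.4]
grip_width: 0.998
time_s: 4.15
eef_pos: [433.6, 192.0, 240.7]
ee_rot: [-0.472, 0.471, -0.527, 0.527]
force: [0.6, -0.0, 1.8]
grip_width: 1.005
[ 0.17  0.19  1.63 -0.    1.32  0.28]
stop_center [{'uv': [231.0, 194.0], 'score': 0.81}, {'uv': [317.3, 164.5], 'score': 0.76}]
slit_center [{'uv': [313.3, 90.7], 'score': 0.92}]
```

View pics/w3.png

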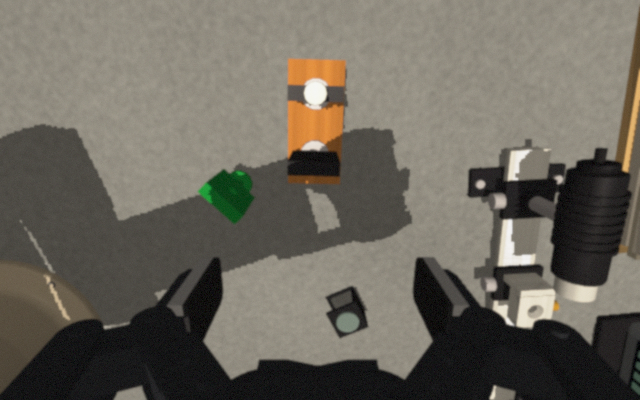

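Wrist view: plain-topped plate (314,163), slit plate with screw (315,93), green decoy (228,195), eyelet (535,311). Enlarging the plate and the eyelet.

```bash
python3 -c "
import numpy as np,cv2
im=np.load('pics/w3_raw.npy')
a=cv2.resize(cv2.convertScaleAbs(im[55:195,270:365],alpha=1.6),None,fx=4,fy=4,interpolation=cv2.INTER_CUBIC)
b=cv2.resize(im[270:340,500:570],None,fx=5,fy=5,interpolation=cv2.INTER_CUBIC)
o=np.zeros((560,740,3),np.uint8);o[:560,:380]=a;o[:350,385:735]=b
cv2.imwrite('pics/w3a.png',o)"
```

```text
(no output)
```

View pics/w3a.png

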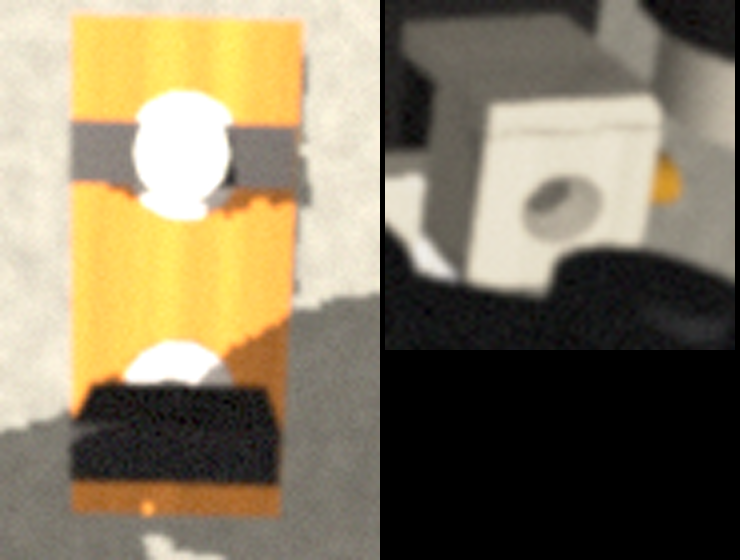

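Run:
```python
from h import *
import pickle
c=pickle.load(open('pics/w3.pkl','rb'))
A=lambda x,y,z:atz(c,(270+(x+.5)/4-.5,55+(y+.5)/4-.5),z)
P=[A(*p,114) for p in((72,428),(279,430),(279,484),(72,482))];print(P,np.mean(P,0))
K=[A(*p,40) for p in((72,15),(302,20),(281,516),(72,513))];print(K,np.mean(K,0))
for i,j in((0,3),(1,2)):
        d=K[i]-K[j];print(np.arctan2(d[1],d[0])-np.pi/2,end=" ")
print("eyelet",atz(c,(500+(563-385)/5,270+208/5),70))
print("plate in top cam", proj(cam("top"),np.mean(P,0)),proj(cam("scene"),np.mean(P,0)))
```

```text
[array([412., 218., 114.]), array([454.8, 212.9, 114. ]), array([453.8, 201.4, 114. ]), array([410.4, 206.6, 114. ])] [432.75  209.725 114.   ]
[array([417.5, 304.8,  40. ]), array([472.8, 297.6,  40. ]), array([456.7, 174.4,  40. ]), array([400.6, 181.5,  40. ])] [436.9   239.575  40.   ]
-0.13621529756331618 -0.12994543246325585 eyelet [660.7  10.5  70. ]
plate in top cam [247.59291081 219.60290824] [392.88208524 211.4558642 ]
```

Run:
```python
from h import *
go([432.8,209.8,120],-0.133)
```

```text
from [434.1 191.8 240.3] shift cm [-1.77 12.03 -0.33] rotvec [-0.     0.021  0.   ]
```

```bash
python3 -m inch '[-1.8,3,-0.3,0,0.021,0,-1.8,6,-0.3,0,0.021,0,-1.8,9,-0.3,0,0.021,0,-1.8,12,-0.3,0,0.021,0,-1.8,12,-0.3,0,0.021,0,-1.8,12,-0.3,0,0.021,0]';python3 - <<'E'
from h import *
go([432.8,209.8,76],-0.133)
E
```

```text
time_s: 4.8
eef_pos: [432.5, 210.6, 120.1]
ee_rot: [0.465, -0.467, 0.532, -0.531]
force: [0.6, -0.1, 0.5]
grip_width: 0.999
from [432.5 210.6 120.1] shift cm [0.07 4.41 0.05] rotvec [0.002 0.002 0.001]
```

Descend to grasp height, then close.

```bash
python3 -m inch '[0.07,2.5,0.05,0,0,0,0.07,4.4,0.05,0,0,0,0.07,4.4,0.05,0,0,0,0.07,4.4,0.05,0,0,0]';python3 -m inch '[0,0,0,0,0,0,0,0,0,0,0,0,0,0,0,0,0,0,0,0,0,0,0,0,0,0,0,0,0,0,0,0,0,0,0,0,0,0,0,0,0,0,0,0,0,0,0,0]' 1 40; python3 -c "
from h import *
c=snap('wrist','w4')"
```

```text
time_s: 5.13
eef_pos: [433.7, 210.5, 77.9]
ee_rot: [-0.467, 0.466, -0.531, 0.532]
force: [0.6, 0.5, 0.0]
grip_width: 0.999
time_s: 5.8
eef_pos: [433.2, 210.8, 77.4]
ee_rot: [-0.467, 0.466, -0.531, 0.532]
force: [-2.0, 0.4, 7.0]
grip_width: 0.508
```

View pics/w4.png

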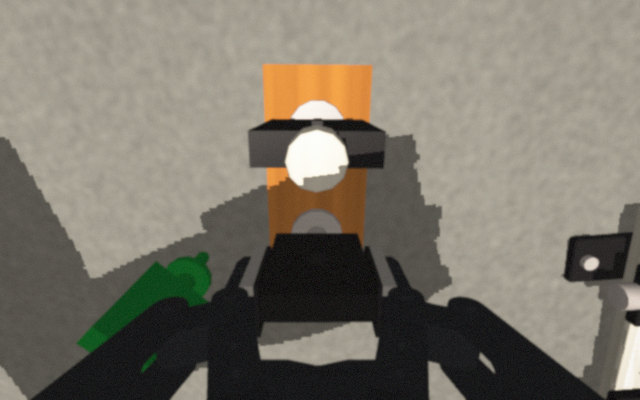

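```bash
python3 -m inch '[0,-2,0,0,0,0,0,-4,0,0,0,0,0,-6,0,0,0,0,0,-8,0,0,0,0,0,-10,0,0,0,0,0,-11,0,0,0,0,0,-11,0,0,0,0]'
python3 - <<'E'
from h import *
go([560,30,188],-0.047)
E
```

```text
time_s: 6.43
eef_pos: [433.7, 210.8, 188.3]
ee_rot: [-0.468, 0.465, -0.531, 0.532]
force: [0.1, 0.2, -1.1]
grip_width: 0.505
from [433.7 210.8 188.3] shift cm [16.3   0.07 14.87] rotvec [-0.004 -0.083 -0.001]
```

```bash
python3 -m inch '[2.5,0,2.5,0,-0.02,0,5,0,5,0,-0.04,0,7.5,0,7.5,0,-0.06,0,10,0,10,0,-0.083,0,12.5,0,12,0,-0.083,0,15,0,14,0,-0.083,0,16.3,0.07,14.9,0,-0.083,0,16.3,0.07,14.9,0,-0.083,0]'
python3 - <<'E'
from h import *
go([659.5,11,188],-0.047)
E
```

```text
time_s: 7.1
eef_pos: [560.0, 27.2, 183.9]
ee_rot: [0.487, -0.488, 0.513, -0.512]
force: [-0.3, 0.8, -1.3]
grip_width: 0.503
from [560.   27.2 183.9] shift cm [ 1.11 -0.43 10.02] rotvec [ 0.002 -0.003  0.   ]
```

```bash
python3 -m inch '[0.2,0,2.5,0,0,0,0.5,0,5,0,0,0,0.8,0,7.5,0,0,0,1.1,-0.2,10,0,0,0,1.1,-0.2,10,0,0,0,1.1,-0.2,10,0,0,0]';  python3 -m inch '[0,0,0,0,0,0,0,0,0,0,0,0]'
python3 - <<'E'
from h import *
snap('wrist','w5'); snap('scene','s5',(230,170,350,290),5)
go([659.9,11.9,160],-0.047)
E
```

```text
time_s: 7.6
eef_pos: [658.5, 15.1, 186.0]
ee_rot: [0.488, -0.489, 0.512, -0.511]
force: [-1.1, 0.0, -0.2]
grip_width: 0.511
time_s: 7.77
eef_pos: [657.9, 14.8, 187.6]
ee_rot: [0.488, -0.488, 0.512, -0.511]
force: [-0.1, 0.0, 0.0]
grip_width: 0.509
from [658.2  14.5 187.9] shift cm [0.25 2.79 0.18] rotvec [ 0.  0. -0.]
```

View pics/w5.png

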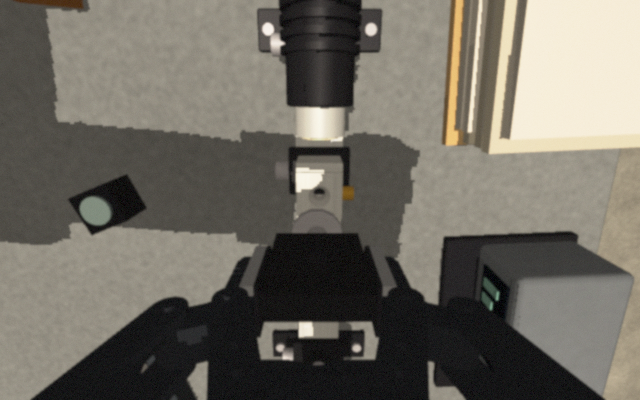

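View pics/s5.png

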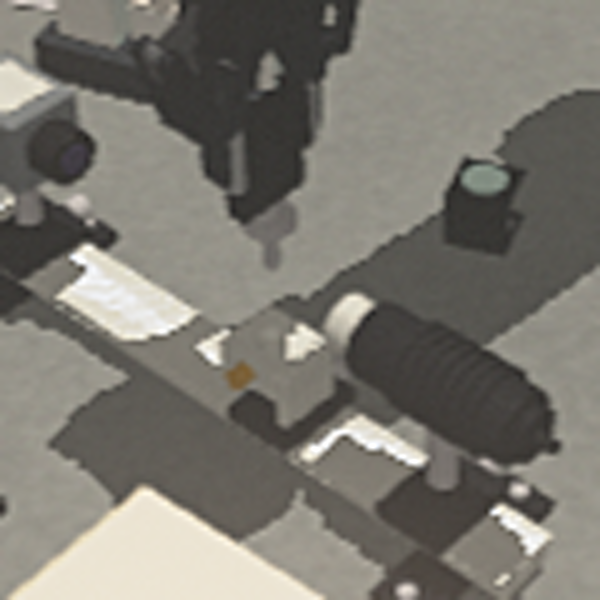

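Wrist view: eyelet hole visible at (319,193), held plate at (317,285), collar at (318,222). Measure the eyelet again, and the collar in the same picture.

Run:
```python
from h import *
import pickle
im=np.load('pics/w5_raw.npy')
a=cv2.resize(cv2.convertScaleAbs(im[140:245,270:370],alpha=1.5),None,fx=5.5,fy=5.5,interpolation=cv2.INTER_CUBIC)
cv2.imwrite('pics/w5a.png',a)
c=pickle.load(open('pics/w5.pkl','rb'))
print(atz(c,(319,193.5),70), "proj eyelet",proj(c,(660,11,70)))
```

```text
[659.3  13.4  70. ] proj eyelet [319.9235826  196.19702064]
```

View pics/w5a.png

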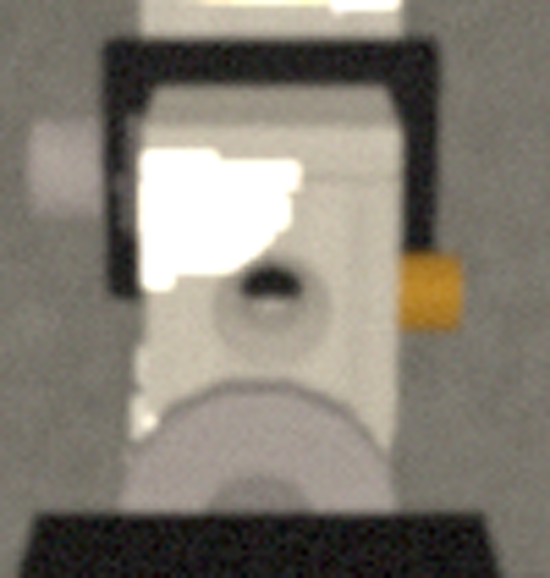

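Run:
```python
from h import *
import pickle
c=pickle.load(open('pics/w5.pkl','rb'))
f=lambda x,y,z:atz(c,(270+(x+.5)/5.5-.5,140+(y+.5)/5.5-.5),z)
print("eyelet",f(272,309,70),"collar far edge lower",f(259,380,150.5),"upper",f(259,386,156.5),"stem top",f(260,476,156.5))
print(ctrl.sense()["eef_pos"])
```

```text
eyelet [659.3  11.4  70. ] collar far edge lower [658.4  28.  150.5] upper [658.4  29.5 156.5] stem top [658.1  19.6 156.5]
[658.16990019  14.50495662 187.93035922]
```

```bash
python3 -m inch '[0.25,1.5,0.14,0,0,0,0.25,3,0.14,0,0,0,0.25,3.6,0.14,0,0,0,0.25,3.6,0.14,0,0,0,0.25,3.6,0.14,0,0,0]'
python3 - <<'E'
from h import *
snap('wrist','w6',(220,150,420,300),4)
go([659.5,12,115],-0.047)
E
```

```text
time_s: 8.28
eef_pos: [660.0, 11.5, 152.2]
ee_rot: [-0.488, 0.488, -0.512, 0.512]
force: [0.1, 0.1, -1.1]
grip_width: 0.508
from [660.3  11.5 152.7] shift cm [-0.05  3.77 -0.09] rotvec [-0.001  0.     0.   ]
```

View pics/w6.png

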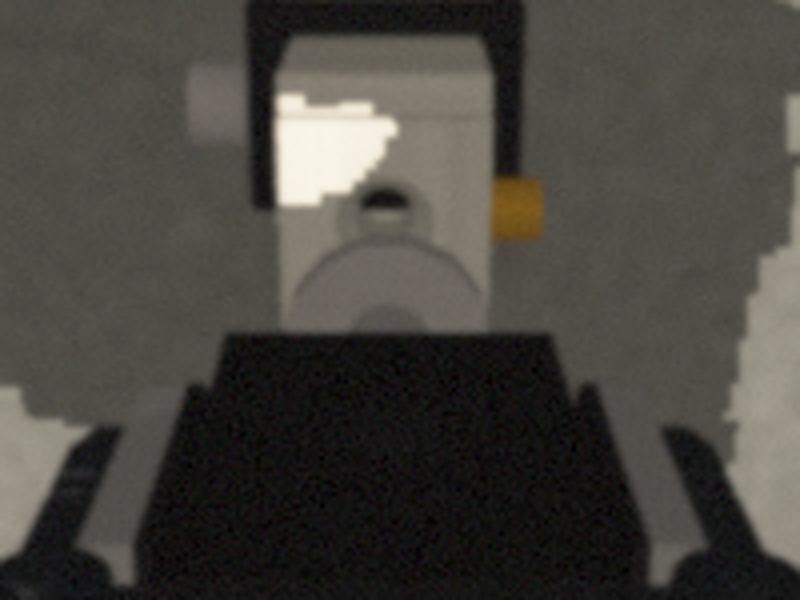

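Hole and collar line up laterally to within 1 mm. Descending into the eyelet in small rows while watching force.

```bash
python3 -m inch '[-0.04,0.8,-0.08,0,0,0,-0.04,1.6,-0.08,0,0,0,-0.04,2.2,-0.08,0,0,0,-0.04,2.5,-0.08,0,0,0,-0.04,2.8,-0.08,0,0,0,-0.04,3.1,-0.08,0,0,0,-0.04,3.1,-0.08,0,0,0]'; python3 -c "
from h import *
go([659.5,12,107.4],-0.047)"
```

```text
time_s: 8.92
eef_pos: [659.1, 11.9, 120.0]
ee_rot: [0.488, -0.488, 0.512, -0.511]
force: [0.0, 0.4, 0.2]
grip_width: 0.508
from [659.1  11.9 120. ] shift cm [-0.01  1.26  0.04] rotvec [ 0.001 -0.    -0.   ]
```

```bash
python3 -m inch '[0,0.3,0,0,0,0,0,0.6,0,0,0,0,0,0.9,0,0,0,0,0,1.1,0,0,0,0,0,1.2,0,0,0,0,0,1.3,0,0,0,0,0,1.3,0,0,0,0]'
```

```text
time_s: 9.5
eef_pos: [659.3, 11.9, 107.7]
ee_rot: [-0.488, 0.488, -0.512, 0.512]
force: [0.3, 0.0, -1.5]
grip_width: 0.507
```

```bash
python3 -m inch '[0,0.1,0,0,0,0,0,0.2,0,0,0,0,0,0.2,0,0,0,0]'
```

```text
time_s: 9.75
eef_pos: [659.5, 11.9, 107.5]
ee_rot: [-0.488, 0.488, -0.511, 0.512]
force: [-5.2, 1.0, 10.0]
grip_width: 0.511
```

Contact at the expected seat height, so release.

```bash
python3 -m inch '[0,-0.1,0,0,0,0,0,-0.1,0,0,0,0,0,-0.1,0,0,0,0,0,-0.1,0,0,0,0,0,-0.1,0,0,0,0,0,-0.1,0,0,0,0]' -1; python3 -m inch '[0,-2,0,0,0,0,0,-4,0,0,0,0,0,-6,0,0,0,0,0,-8,0,0,0,0,0,-10,0,0,0,0,0,-12,0,0,0,0,0,-13,0,0,0,0,0,-13,0,0,0,0]';python3 - <<'E'
from h import *
snap('wrist','w7'); snap('scene','s7',(230,170,350,290),5)
E
```

```text
time_s: 10.25
eef_pos: [659.3, 11.8, 106.4]
ee_rot: [0.488, -0.488, 0.512, -0.512]
force: [0.5, -0.2, -0.3]
grip_width: 0.999
time_s: 10.92
eef_pos: [660.0, 11.7, 238.9]
ee_rot: [-0.489, 0.487, -0.51, 0.513]
force: [0.1, -0.5, 0.3]
grip_width: 1.0
```

View pics/w7.png

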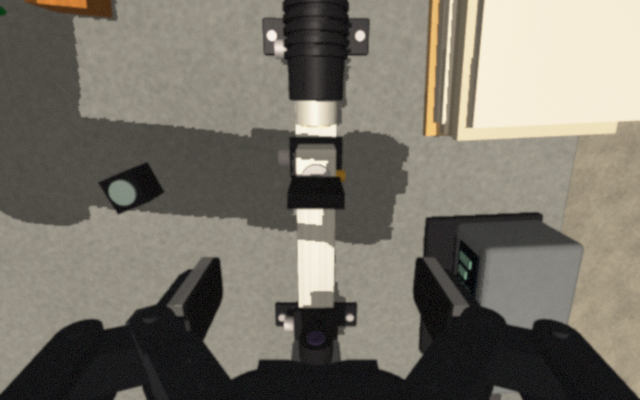

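View pics/s7.png

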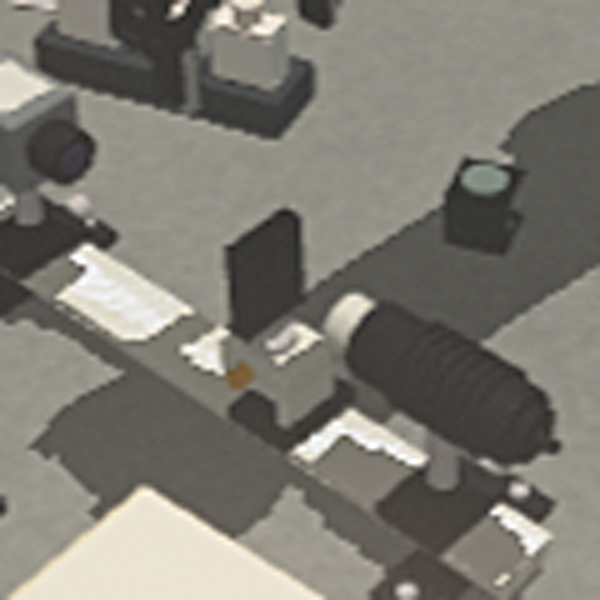

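Scene crop: the plate stands upright in the eyelet, collar down on the lug (270,340 in the crop). The wrist view shows it square at (316,190). Now to the cell.

Run:
```python
from h import *
go([469.3,-330,230],0.242)
```

```text
from [659.1  11.9 235.6] shift cm [ 35.04   0.57 -17.35] rotvec [ 0.001 -0.289 -0.   ]
```

```bash
python3 -m inch '[3.5,0,-1.7,0,-0.07,0,7,0,-3.4,0,-0.14,0,10.5,0,-5.1,0,-0.21,0,14,0,-6.8,0,-0.289,0,17.5,0,-8.5,0,-0.289,0,21,0,-10.2,0,-0.289,0,24.5,0,-12,0,-0.289,0,28,0,-13.8,0,-0.289,0]';python3 - <<'E'
from h import *
go([469.3,-330,230],0.242)
E
```

```text
time_s: 11.68
eef_pos: [506.7, -262.4, 234.9]
ee_rot: [0.557, -0.557, 0.437, -0.435]
force: [1.6, -0.9, 0.1]
grip_width: 0.999
from [ 506.7 -262.4  234.9] shift cm [ 5.67  0.49 -5.25] rotvec [ 0.002  0.    -0.002]
```

```bash
python3 -m inch '[2,0.2,-1.8,0,0,0,4,0.3,-3.6,0,0,0,5.7,0.5,-5.2,0,0,0,5.7,0.5,-5.2,0,0,0,5.7,0.5,-5.2,0,0,0]';python3 - <<'E'
from h import *
snap('wrist','w8')
im=np.load('pics/w8_raw.npy'); 
cv2.imwrite('pics/w8a.png',cv2.resize(cv2.convertScaleAbs(im[20:200,280:360],alpha=1.3),None,fx=3.3,fy=3.3,interpolation=cv2.INTER_CUBIC))
print(ctrl.sense()['eef_pos'])
E
```

```text
time_s: 12.1
eef_pos: [470.7, -329.4, 230.0]
ee_rot: [0.556, -0.556, 0.438, -0.436]
force: [0.5, 0.0, 0.2]
grip_width: 0.998
[ 471.28134128 -328.71764789  230.41803509]
```

View pics/w8.png

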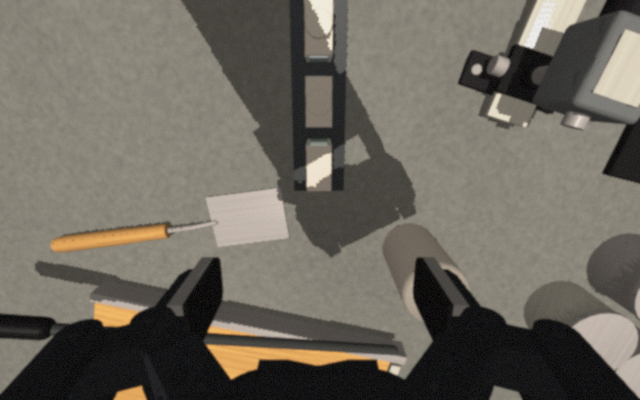

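View pics/w8a.png

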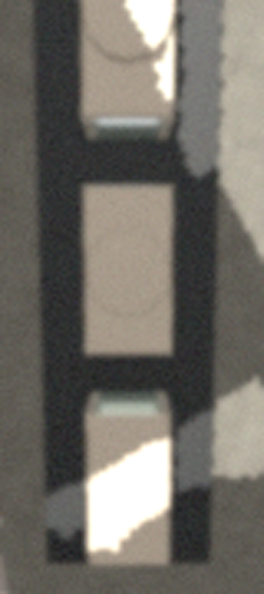

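Wrist crop: the upper two cells show stopper outlines, and the lowest lid at full-image (319,167) has none, so it's the flat-lidded one. Measure it.

Run:
```python
from h import *
import pickle
c=pickle.load(open('pics/w8.pkl','rb'))
f=lambda x,y,z:atz(c,(280+(x+.5)/3.3-.5,20+(y+.5)/3.3-.5),z)
P=[f(*p,70) for p in((86,413),(170,413),(170,563),(87,563))];print(P,np.mean(P,0))
Q=[f(*p,86) for p in((83,185),(173,184),(172,354),(84,354))];print(np.mean([f(*p,70) for p in((83,185),(173,184),(172,354),(84,354))],0))
K=[f(*p,28) for p in ((36,30),(47,562),(211,562))];print(K)
d=K[0]-K[1];print(np.arctan2(d[1],d[0])-np.pi/2)
go([469.6,-319.3,130],0.242)
```

```text
[array([ 452.3, -299.9,   70. ]), array([ 475. , -294.3,   70. ]), array([ 485.9, -336.4,   70. ]), array([ 462.5, -342.2,   70. ])] [ 468.925 -318.2     70.   ]
[ 454.55  -260.225   70.   ]
[array([ 413.1, -202.5,   28. ]), array([ 450.8, -356.9,   28. ]), array([ 503.5, -343.9,   28. ])]
0.239485051370107
from [ 471.3 -328.7  230.4] shift cm [-0.93 10.04  0.07] rotvec [ 0.001 -0.001 -0.002]
```

```bash
python3 -m inch '[-0.5,3,0,0,0,0,-0.95,6,0,0,0,0,-0.95,9,0,0,0,0,-0.95,11,0,0,0,0,-0.95,11,0,0,0,0,-0.95,11,0,0,0,0]';python3 - <<'E'
from h import *
go([469.2,-318.7,36],0.241)
E
```

```text
time_s: 12.65
eef_pos: [469.5, -318.9, 121.4]
ee_rot: [0.557, -0.557, 0.436, -0.435]
force: [0.3, -0.0, 0.9]
grip_width: 1.002
from [ 469.5 -318.9  121.4] shift cm [-0.02  8.54 -0.02] rotvec [ 0.001  0.002 -0.001]
```

```bash
python3 -m inch '[0,2,0,0,0,0,0,4,0,0,0,0,0,6,0,0,0,0,0,7.5,0,0,0,0,0,8.2,0,0,0,0,0,8.5,0,0,0,0,0,8.5,0,0,0,0,0,8.5,0,0,0,0]';python3 - <<'E'
from h import *
snap('wrist','w9')
print(ctrl.sense()['eef_pos'],ctrl.sense()['force'])
E
```

```text
time_s: 13.32
eef_pos: [469.8, -320.4, 38.0]
ee_rot: [-0.557, 0.557, -0.435, 0.437]
force: [0.3, -0.0, -0.7]
grip_width: 1.002
[ 469.79915288 -320.41534901   37.94803882] [-0.34339913 -0.23841792  0.95254436]
```

View pics/w9.png

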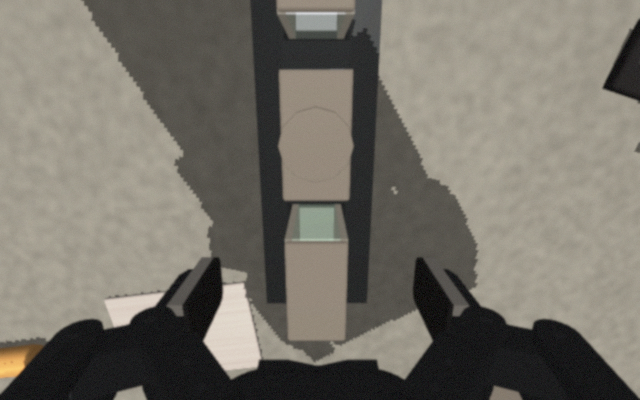

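Flat lid centred between the open fingers at (317,290). Close on the frosted sides.

```bash
python3 -m inch '[0,0.1,0,0,0,0,0,0.1,0,0,0,0,0,0.1,0,0,0,0,0,0.1,0,0,0,0,0,0.1,0,0,0,0,0,0.1,0,0,0,0,0,0.1,0,0,0,0,0,0.1,0,0,0,0]' 1 35;python3 -m inch '[0,0,0,0,0,0,0,0,0,0,0,0]'
python3 - <<'E'
from h import *
snap('wrist','w10')
E
```

```text
time_s: 14.03
eef_pos: [469.3, -320.1, 35.8]
ee_rot: [-0.557, 0.557, -0.436, 0.436]
force: [0.0, 0.6, 2.6]
grip_width: 0.278
time_s: 14.2
eef_pos: [469.3, -320.1, 35.8]
ee_rot: [-0.557, 0.557, -0.436, 0.436]
force: [0.3, -1.4, 3.0]
grip_width: 0.277
```

View pics/w10.png

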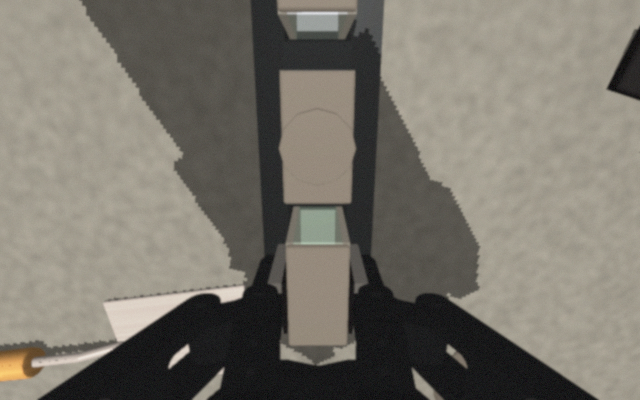

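```bash
python3 -m inch '[0,-1,0,0,0,0,0,-2,0,0,0,0,0,-4,0,0,0,0,0,-7,0,0,0,0,0,-10,0,0,0,0,0,-13,0,0,0,0,0,-16,0,0,0,0,0,-16.5,0,0,0,0]';python3 - <<'E'
from h import *
go([655.5,-68,200],-0.047)
E
```

```text
time_s: 14.92
eef_pos: [470.4, -321.0, 206.9]
ee_rot: [-0.556, 0.557, -0.433, 0.439]
force: [-0.9, -0.7, 0.2]
grip_width: 0.273
from [ 470.4 -321.   206.9] shift cm [-20.12   0.64  24.04] rotvec [-0.006  0.289  0.007]
```

```bash
python3 -m inch '[-2.5,0,3,0,0.04,0,-5,0,6,0,0.08,0,-7.5,0,9,0,0.12,0,-10,0,12,0,0.16,0,-12.5,0,15,0,0.2,0,-15,0,18,0,0.24,0,-17.5,0.3,21,0,0.289,0,-20.1,0.4,24,0,0.289,0]'; python3 -m inch '[0,0,0,0,0,0,0,0,0,0,0,0,0,0,0,0,0,0]'
python3 - <<'E'
from h import *
go([655.7,-67.5,150],-0.047)
E
```

```text
time_s: 15.58
eef_pos: [654.6, -65.4, 196.7]
ee_rot: [0.487, -0.488, 0.512, -0.512]
force: [-0.2, -0.3, -1.1]
grip_width: 0.272
time_s: 15.83
eef_pos: [653.7, -67.5, 196.6]
ee_rot: [0.488, -0.488, 0.512, -0.511]
force: [0.5, -0.5, -1.2]
grip_width: 0.276
from [653.7 -67.5 196.6] shift cm [-0.01  4.66  0.2 ] rotvec [0.001 0.    0.   ]
```

```bash
python3 -m inch '[0,2,0.2,0,0,0,0,4,0.2,0,0,0,0,5.5,0.2,0,0,0,0,7,0.2,0,0,0,0,8,0.2,0,0,0,0,8.5,0.2,0,0,0,0,8.8,0.2,0,0,0,0,8.8,0.2,0,0,0]'; python3 -m inch '[0,0,0,0,0,0,0,0,0,0,0,0,0,0,0,0,0,0]'
python3 - <<'E'
from h import *
go([655.7,-67.5,107.8],-0.047)
snap('wrist','w11'); snap('scene','s11',(210,150,350,290),4)
snap('top','t11',(250,130,410,200),5)
E
```

```text
time_s: 16.5
eef_pos: [655.9, -67.8, 108.8]
ee_rot: [-0.488, 0.488, -0.512, 0.512]
force: [0.5, -0.4, -0.3]
grip_width: 0.275
time_s: 16.75
eef_pos: [656.3, -67.5, 109.3]
ee_rot: [-0.488, 0.488, -0.511, 0.512]
force: [0.4, -0.1, -0.2]
grip_width: 0.275
from [656.3 -67.5 109.3] shift cm [ 0.01  0.15 -0.06] rotvec [-0.001 -0.     0.   ]
```

View pics/w11.png

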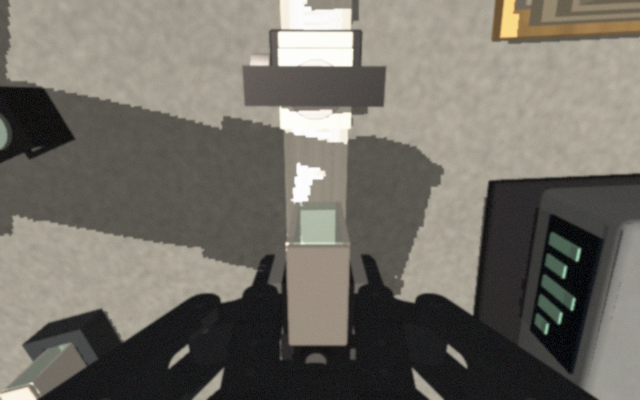

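View pics/s11.png

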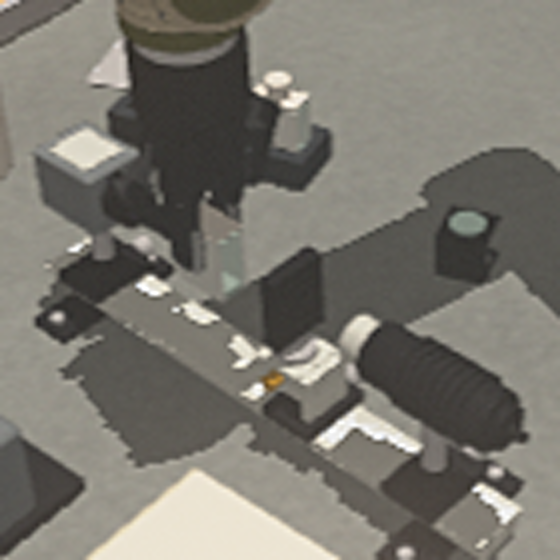

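View pics/t11.png

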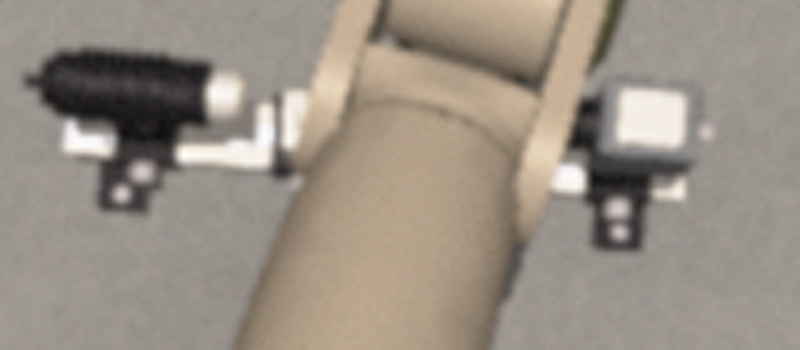

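Wrist view: cell lid at (318,295), seated plate at (314.5,86) and square, detector lens at (316,358), all on one line to about 1 mm. One small trim, then settle.

```bash
python3 -m inch '[0,0.1,-0.08,0,0,0,0,0.1,-0.08,0,0,0,0,0.1,-0.08,0,0,0,0,0.1,-0.08,0,0,0,0,0.1,-0.08,0,0,0,0,0.1,-0.08,0,0,0,0,0.1,-0.08,0,0,0,0,0.1,-0.08,0,0,0]';python3 -m inch '[0,0,0,0,0,0,0,0,0,0,0,0,0,0,0,0,0,0,0,0,0,0,0,0,0,0,0,0,0,0]'
python3 - <<'E'
from h import *
s=ctrl.sense(); print(s['eef_pos'],s['force'],abs(s['dq']).max())
import pickle
c=snap('wrist','w12')
print("expected plate top ends",proj(c,[659.4-22,11+1,144]),proj(c,[659.4+22,11-1,144]),"lid centre expected",proj(c,[655.7,-66.8,142]))
E
```

```text
time_s: 17.57
eef_pos: [655.2, -67.3, 107.6]
ee_rot: [0.488, -0.488, 0.512, -0.512]
force: [0.0, -0.7, -0.5]
grip_width: 0.272
time_s: 17.98
eef_pos: [655.2, -67.3, 107.6]
ee_rot: [0.488, -0.488, 0.512, -0.512]
force: [-0.2, 0.4, -0.8]
grip_width: 0.273
[655.21901354 -67.34106922 107.59816114] [-0.24591006  0.38275168 -0.80062772] 0.0010261844968372296
expected plate top ends [246.74753837  86.98277455] [389.38156205  86.91519096] lid centre expected [317.61120574 300.49257853]
```

View pics/w12.png

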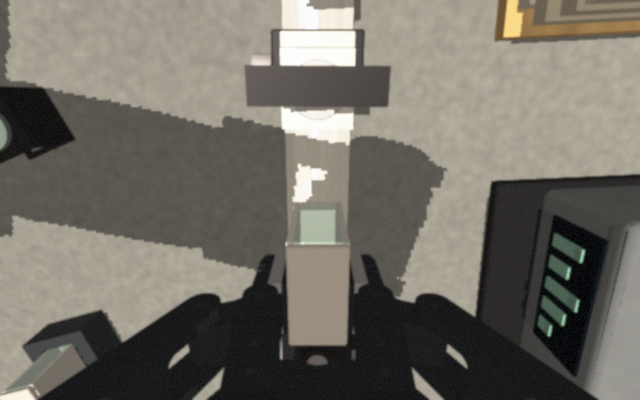

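The cell (318,295), plate (318,86) and detector lens (318,360) are all on one line. The arm is still and the grip firm, so I'm handing in.

```bash
python3 -c "
from rig import ctrl
print(ctrl.finish_job())"
```

```text
the job is handed in; nothing more can be done
None
```

I seated the plain-topped black plate in the eyelet and let go. I then lifted the flat-lidded cell by its frosted sides and handed the job in at about 18 s, still holding it in the beam. The hand-in reported no verdict, so the result rests on my own checks.

- **Plate:** it touched down with 10 N at TCP z 107.5 mm, against 107.4 predicted for fully home. In the pictures it stands upright and square.
- **Cell:** the last wrist picture shows cell, plate and detector lens in line within about 1 mm. The tool was within about 1 mm of the computed mid-beam pose, essentially still, with no outside force beyond noise (about 1 N). The fingers were closed to about 23 mm on the 24 mm cell.
- **Disagreement:** the top camera put the eyelet and the cell about 5 mm nearer in x than the wrist camera, and the scene camera leaned the same way for the eyelet. I trusted the wrist camera. Two wrist views and the stem entering without side load supported it.
- **Not seen:** I never saw the round hole itself. I picked the plate by its plain top edge, the slit plate having the bright screw.

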